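# Close the jewellery blow-off box and hold its blower lever at three

### The job

A bangle has been loaded into the dust blow-off box on the market stall. Shut the box's clear lid completely, and only then press the orange-tipped dial lever down past its first two clicks to the third one (the green mark), without running on into the red end zone. The lever springs back when let go, so finish while still pressing it: keep holding it at the green mark, and leave the ring cone, the bowl and the jar where they stand.

Things in the scene. Friction and masses are not known exactly. Their poses are not given: they have to be found in the camera images.
- box: Fixed blow-off box: open white tub 160 (x) by 220 (y) by 80 mm high, walls 6 mm. Origin under its centre; z up, x away from the robot to the hinge side, y left. Left end: grey fan drum out to y = +166 mm, 88 mm high. Right end: grey pod, x -20 to +65, y -110 to -160 mm, 120 mm high; on its outer (-y) face the lever dial with a black disc of 54 mm radius.
- lid (a joint): Hinge of the clear bluish lid (160 by 220 by 8 mm, 150 g) on the tub's far (+x) top edge. 0 = shut, top face at z = 88 mm; grows opening; 1.57 = upright. Starts at 0.95 to 1.35 rad. Stiff hinge (0.18 N m friction): it stays at any angle and must be pushed all the way shut. A black knob, 35 mm tall, is on the outer face at mid-width, 30 mm from the free edge.
- lid_hinge (a point): Point on the lid's hinge line at mid-width, on the underside of the lid: 80 mm along the box's +x from its origin, 80 mm up.
- lid_edge (a point): Middle of the lid's free edge, on its outer (when shut: top) face, 160 mm from the hinge.
- dial (a joint): Lever dial; axis along the box's y at x = +20, z = 90 mm of its frame. 0 = released: lever points to -x, 0.52 rad above level; grows as pressed down. Clicks at 0.35, 0.70, 1.05 rad (green mark); red zone from 1.30, stop 1.5. A spring returns it to 0 from anywhere; clicks only make the force rise and fall. Pressing down takes up to about 8 N at the roller, some 6 to 7 N at the third click.
- roller (a point): Centre of the orange roller at the lever's end: cylinder 18 mm thick, 40 mm long along the box's y, 100 mm from the dial axis, at y = -193 mm of the box's frame, with free space above. Press it from above; it moves on a 100 mm arc, from 140 mm above the table at 0 to 40 mm at the third click.
- paddle: The lever arm with its orange roller, turning with the dial: steel bar 100 by 8 by 10 mm from the dial hub to the roller. Origin on the dial axis.
- bangle: Brass bangle, 68 mm outside diameter, 12 mm high, 40 g, already lying on the tub's floor. Origin at the centre of its underside.
- cone: Bystander: dark wooden ring cone, 60 mm wide foot, 88 mm tall, in front and left of the box. Origin at the centre of its underside.
- bowl: Bystander: empty dark wooden bowl, 96 mm wide, 35 mm tall, left of the box. Origin at the centre of its underside.
- jar: Bystander: amber jar with a brass cap, 60 mm wide, 75 mm tall, right of the box, beyond the lever. Origin at the centre of its underside.
- green_mark (a point): Outer end of the green mark on the fixed black dial face, 53 mm from the dial axis: the lever's bar points along it at the third click. White marks show released, first and second click; red ones the end zone.
Things that resemble listed ones, but are neither listed nor needed, are in the scene too. Several things have the shape of the bangle; the one meant has the colours described above.

How it is judged (in metres and radians):
On the way, in this order (a step that is already met when the one before it is completed fails the run):
1. the lid is shut (value of joint lid below 0.05 rad), for 0.2 s.
2. the lever is held at the third click (value of joint dial between 0.92 and 1.22 rad and contact force between the fingers and paddle above 1 N), for 0.3 s.
At the end, for the whole second after the job is handed in: The lid is shut (within 0.05 rad), the bangle is inside, and the gripper's fingers still press the lever (more than 1 N), holding the dial still at the third detent, between 0.92 and 1.22 rad (all of step 2 and velocity of joint dial between -0.15 and 0.15 rad/s and value of joint lid below 0.05 rad and horizontal distance between bangle and box below 0.11 m and height (world z) of bangle below 0.06 m); the arm keeps its last pose, push and grip.
It fails at once if the lever is pressed while the lid is open (value of joint dial above 0.25 rad and value of joint lid above 0.08 rad).
It fails at once if the lever is run into the red zone (value of joint dial above 1.3 rad).
It fails at once if the ring cone, the bowl or the jar is shifted or tipped (distance of any of cone, bowl, jar from where it was at the start of the episode above 0.02 m or angle between any of cone, bowl, jar's own z axis and vertical above 0.3 rad).
It also fails if it takes over 45 s, if anything falls off the work surface, if the arm or the gripper's body presses on something with over 40 N, if the wrist force passes 120 N, or if a joint passes its speed limit or range.

### The arm

A 6-joint arm with a two-finger parallel gripper is mounted at the origin on the work surface. World frame = base frame: x ahead of the robot, y to its left, z up, the work surface at z = 0. Lengths are in mm, angles in degrees, forces in N, time in s.
With the tool pointing down it reaches from about 350 to 875 mm from the base axis. Payload 15.5 kg.
Tool frame: the origin (TCP) lies at the very end of the fingers, on their centre line; the grasp point (between the pads) lies 19 mm behind it (r.grip_depth is the distance from the TCP to the grasp point, in mm); z points along the fingers, y is the line along which they close (so a half turn about z gives the same grasp; the last joint's range is limited). The gripper opens to 85 mm and grips with 20 to 120 N. Pads are 22 mm wide; open, the fingers measure 114 mm over their backs; the gripper's body (76 mm by 85 mm) begins 54 mm behind the grasp point. The pads swing forward as they close: fully open they stand 13 mm farther back than shut.
Start: joints at [-80.587, 28.281, 77.091, -0, 74.628, -5.472], TCP at [160.556, -604.027, 231.277] pointing down, gripper open.
Joint ranges: [-166.48, 166.48], [-47.26, 123.95], [12.59, 153.08], [-70.14, 250.14], [6.76, 159.57], [-176.63, 176.63]. Speed limits (degrees/s): [108.29, 108.29, 147.25, 172.46, 172.46, 172.46].

### API

Orientations are given as a 3x3 rotation matrix whose columns are the frame's x, y, z axes.
In Python, from rig import r gives the robot as it stands. The module is installed in compiled form; this text tells all that it offers.
- The arm moves only by the tool apply_moves, never from a script. Its argument "steps" is a list of rows, each an object with "dp": the shift along the tool's x, y, z in units of 40 mm (1.0 is 40 mm), a list of three; "dr": the turn, a rotation vector about the tool's x, y, z in rad, a list of three; "gripper": the opening, from 0 (shut) to 1 (fully open). In form: [{"dp": [dx, dy, dz], "dr": [wx, wy, wz], "gripper": gripper}, ...]. A call has 1 to 20 rows; each row is the pose to reach, as a shift and turn from the pose commanded when the call began, along the tool's axes at that moment; what a row does not reach only later rows make up. A row lasts 1/10 s, in which the tool goes at most 50 mm and 8.59 degrees, less where a joint would pass 70% of its speed; a pose out of reach is approached as far as the arm can. A call with a gripper value outside its range is refused whole. The fingers move at their own pace and stop on an object; the grip force is fixed at half the most. Time passes only in rows, so rows that repeat a pose let the fingers close. It gives the time, the measured TCP pose, the force and the opening at its end, in the units of the state.
- r.observe(): the state, without advancing time (a new reading comes with each control period).
- r.grab_frame(name): name is "scene" or "top" or "wrist"; returns (picture, depth): 420x560x3 uint8, red, green, blue; 420x560 float32, mm along the optical axis (not along the pixel's ray), 0 where there is no reading.
- r.camera_info(name): a dict with "fx", "fy", "cx", "cy" (pixels), "distortion" ([k1, k2, p1, p2, k3] as OpenCV has them; the pictures are not rectified), "extrinsics" (4x4, takes a point from world to camera coordinates). Camera axes: x right, y down, z forward; pixel columns grow to the right and rows downward; lengths in mm; the calibration is good to about 2 mm. A picture is of the moment at which its call begins: read the wrist's pose just before it. camera_info takes no time and is no camera call; for the wrist camera it gives the pose at the moment of the call.
- r.hand_in(): hands the job in, once; it reports no verdict.
The state is a dict: "clock": time; "joints": joint angles; "qvel": joint speeds; "effort": joint torques, N m; "tool_pos": TCP position; "orientation": TCP orientation; "ft_force": force on the tool from outside, world axes, zero at the start; "torque": the same for the moment, N m; "width": finger opening in mm.
Only numpy, scipy, OpenCV 4.12 (cv2) and the standard library are available. Lean on these libraries where they do the work, as an engineer would, in place of code of your own. Each camera call takes 0.05 s, during which the arm holds its last target. There are 200 camera calls.

## Working session

There is one attempt and no reset: what is moved stays moved. The work goes in short steps, Python scripts to look and compute and a tool call to move; the robot and the scene stay as the last step left them, time stands still between calls to the robot, and variables do not carry over. Pictures are saved under pics/ and viewed, on a budget of 10 in all, crops included, one or two more only if the job needs it, and the job is handed in when it is done.

Besides the shell and the picture viewer there is one more tool, called after ">>>" as name([rows], argument=value, ...), one row to a line, values as JSON. apply_moves: Moves the arm, as the interface text tells. Its arguments: {"type":"object","properties":{"steps":{"type":"array","items":{"type":"object","properties":{"dp":{"type":"array","items":{"type":"number"}},"dr":{"type":"array","items":{"type":"number"}},"gripper":{"type":"number"}}}}},"required":["steps"]}

```bash
mkdir -p pics; cat > h.py <<'E'
import numpy as np, cv2
from rig import r
def grab(n,save=None):
    ci=r.camera_info(n); im,d=r.grab_frame(n)
    if save: cv2.imwrite('pics/'+save,im[:,:,::-1])
    return im,d,ci
def cloud(d,ci):
    h,w=d.shape; u,v=np.meshgrid(np.arange(w,dtype=float),np.arange(h,dtype=float))
    K=np.array([[ci['fx'],0,ci['cx']],[0,ci['fy'],ci['cy']],[0,0,1]])
    n=cv2.undistortPoints(np.stack([u.ravel(),v.ravel()],1)[:,None],K,np.array(ci['distortion']))[:,0]
    p=np.c_[n,np.ones(len(n))]*d.reshape(-1,1); E=np.array(ci['extrinsics'])
    return ((p-E[:3,3])@E[:3,:3]).reshape(h,w,3)
E
python3 - <<'E'
from h import *
for n in ('scene','top'):
    im,d,ci=grab(n,n+'0.png'); P=cloud(d,ci); np.savez(n+'0.npz',im=im,d=d,P=P)
    E=np.array(ci['extrinsics']); print(n,-E[:3,:3].T@E[:3,3])
s=r.observe(); print(s['clock'],s['tool_pos'],s['orientation'],s['ft_force'],s['width'])
E
```

```text
scene [1071.04429586  298.74244206 1000.27670701]
top [ 385.52802062   64.68582514 1107.8854962 ]
0.1 [ 160.48369776 -603.72074378  230.76830973] [[ 9.66449696e-01  2.56855891e-01 -1.91422706e-04]
 [ 2.56855948e-01 -9.66449125e-01  1.05372962e-03]
 [ 8.56563534e-05 -1.06754473e-03 -9.99999427e-01]] [ 0.24953164 -0.16006124 -0.30117043] 85.70158392174243
```

View pics/scene0.png

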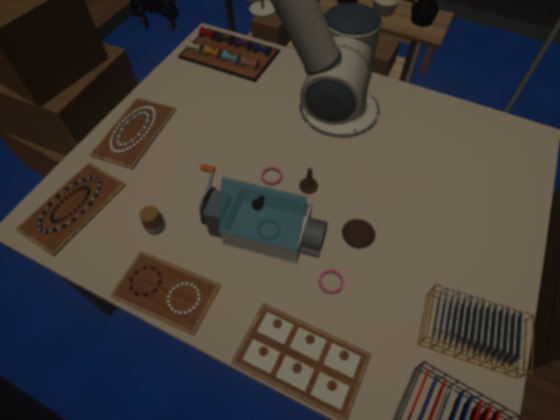

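View pics/top0.png

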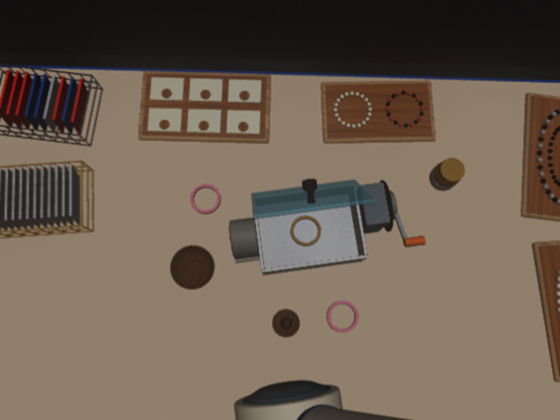

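The views agree: box at top (310,235), brass bangle inside at (306,231). The pink rings at (205,199) and (342,316) are decoys. Orange roller (414,241), knob (310,188), jar (450,172), cone (286,323), bowl (192,267). Next I measure these.

```bash
python3 - <<'E'
from h import *
D={n:dict(np.load(n+'0.npz')) for n in('scene','top')}
for n in D:
    im,P=D[n]['im'],D[n]['P']; hsv=cv2.cvtColor(im,cv2.COLOR_RGB2HSV)
    m=(hsv[...,0]<14)&(hsv[...,1]>190)&(hsv[...,2]>120)
    k,l,s,c=cv2.connectedComponentsWithStats(m.astype(np.uint8))
    for i in range(1,k):
        q=P[l==i]
        if s[i,4]>15: print(n,'orange',s[i],c[i].round(),np.median(q,0).round(1),q.max(0).round())
T=D['top']['P'];im=D['top']['im']
def at(u,v): print((u,v),T[v,u].round(1),im[v,u])
for uv in [(310,184),(310,200),(260,195),(260,210),(355,187),(355,200),(375,200),(388,190),(385,215),(245,240),(450,170),(286,323),(192,267),(306,215),(310,245),(262,271),(310,269),(362,262),(400,225)]: at(*uv)
# rim: points with z 74..86 around the box
x,y,z=T[...,0],T[...,1],T[...,2]
m=(z>74)&(z<86); m[:,:235]=0;m[:,372:]=0;m[:210]=0;m[285:]=0
k,l,s,c=cv2.connectedComponentsWithStats(m.astype(np.uint8))
i=1+s[1:,4].argmax(); print(s[i]); q=T[m][:,:2]
print(cv2.minAreaRect(T[l==i][:,:2].astype(np.float32)))
m=(z>116)&(z<124);m[:,:360]=0;m[:,400:]=0;m[:170]=0;m[250:]=0
print('pod',m.sum(),cv2.minAreaRect(T[m][:,:2].astype(np.float32)))
S=D['scene']['P']
for (u,v) in [(258,202),(220,183),(305,190),(265,185),(252,190)]: print('scene',(u,v),S[v,u].round(1),D['scene']['im'][v,u])
a=D['top']['im'][150:300,220:440]; a=cv2.resize(np.clip(a.astype(int)*1.6,0,255).astype(np.uint8),None,fx=3.6,fy=3.6,interpolation=2); cv2.imwrite('pics/crop.png',a[:,:,::-1])
E
```

```text
top orange [ 0 70  9 36 60] [ 4. 87.] [854.4 660.3  93.6] [894. 665.  98.]
top orange [ 7 71 11 43 81] [12. 92.] [841.2 641.   94.8] [ 891.  647. 1108.]
top orange [16 73 11 42 85] [21. 93.] [839.8 621.5  94.4] [887. 629.  99.]
top orange [53 77 11 42 68] [58. 99.] [829.1 541.6  94.1] [881. 571.  99.]
top orange [72 79 10 43 66] [ 76. 100.] [827.1 502.3  93.4] [877. 508.  97.]
top orange [405 237  20   8 110] [415. 240.] [ 535.1 -201.3  147.6] [ 543.   65. 1108.]
(310, 184) [620.5   8.5 228. ] [34 32 29]
(310, 200) [596.2   6.6 205.4] [32 31 30]
(260, 195) [625.9 102.3 111.2] [64 81 83]
(260, 210) [575.7  97.9 202. ] [63 81 87]
(355, 187) [640.8 -86.8 138.4] [62 80 85]
(355, 200) [596.5 -74.9 213.7] [55 73 76]
(375, 200) [ 619.2 -129.5  122. ] [70 73 78]
(388, 190) [ 635.8 -151.9  140.7] [41 36 32]
(385, 215) [ 590.1 -150.4  116.8] [73 77 82]
(245, 240) [537.2 131.2  81.4] [83 80 75]
(450, 170) [ 701.1 -300.8   73.1] [106  80  42]
(286, 323) [372.   43.3  88.9] [56 38 29]
(192, 267) [486.2 250.1   2.1] [61 41 30]
(306, 215) [608.2   2.2   6.1] [126 118 113]
(310, 245) [539.7  -7.   14.8] [104 100  98]
(262, 271) [474.2  94.2  83.8] [124 120 117]
(310, 269) [488.7  -8.9  -1.9] [121 108  93]
(362, 262) [ 506.7 -123.1    1.8] [142 126 107]
(400, 225) [ 569.2 -178.7  123.2] [ 97 102 103]
[ 235  210  137   63 1058]
((538.0114135742188, 10.699356079101562), (111.02840423583984, 284.3338928222656), 6.81339168548584)
pod 965 ((606.7407836914062, -139.182861328125), (102.60112762451172, 68.92008209228516), 9.596173286437988)
scene (258, 202) [624.6  13.3 226.8] [22 22 20]
scene (220, 183) [ 4.817e+02 -2.133e+02  1.000e-01] [100  94  80]
scene (305, 190) [397.6  44.   11.9] [45 32 24]
scene (265, 185) [427.8 -80.1   1.9] [101  90  76]
scene (252, 190) [590.6 -22.4 211.7] [48 66 68]
```

View pics/crop.png

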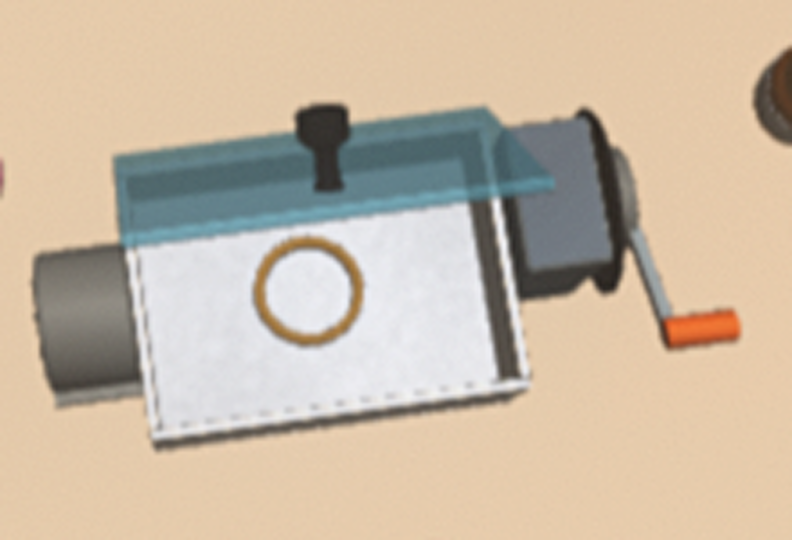

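```bash
cat >> h.py <<'E'
def ray(ci,u,v,z):
    K=np.array([[ci['fx'],0,ci['cx']],[0,ci['fy'],ci['cy']],[0,0,1]])
    n=cv2.undistortPoints(np.array([[[u,v]]],float),K,np.array(ci['distortion']))[0,0]
    E=np.array(ci['extrinsics']); o=-E[:3,:3].T@E[:3,3]; d=E[:3,:3].T@np.r_[n,1]
    return o+d*(z-o[2])/d[2]
def tool(dpworld):  # world shift -> units of 40 mm in current tool axes
    R=np.array(r.observe()['orientation']); return (R.T@np.array(dpworld)/40).round(3)
E
python3 - <<'E'
from h import *
ci=r.camera_info('top'); T=np.load('top0.npz')['P']
a=ray(ci,220+152/3.6,150+440/3.6,80); b=ray(ci,220+528/3.6,150+385/3.6,80)
v=a-b; yaw=np.arctan2(-v[0],v[1]); L=np.hypot(*v[:2])
ex=np.array([np.cos(yaw),np.sin(yaw)]); ey=np.array([-ex[1],ex[0]])
c=(a+b)[:2]/2+80*ex
print('front corners',a,b,'len',L,'yaw',np.degrees(yaw),'centre',c)
# roller by ray at z=145ish
ro=ray(ci,415,240.5,147); print('roller top',ro,'pred',c-66.8*ex-193*ey)
# lid: points above pod, in box frame
q=T.reshape(-1,3); B=np.c_[(q[:,:2]-c)@ex,(q[:,:2]-c)@ey,q[:,2]]
m=(abs(B[:,1])<105)&(abs(B[:,1])>25)&(B[:,2]>100)&(B[:,2]<260)&(B[:,0]>-80)&(B[:,0]<90)
p=B[m]; th=np.arctan2(p[:,2]-80,80-p[:,0]); print('lid n',m.sum(),np.percentile(th,[5,25,50,75,95]),p[:,2].max(), 'rho',np.hypot(p[:,2]-80,80-p[:,0]).max())
m=(abs(B[:,1])<20)&(B[:,2]>190)&(B[:,2]<270)&(B[:,0]>-80)&(B[:,0]<150);print('knob',B[m].min(0),B[m].max(0))
# pod far edges
m=(B[:,2]>112)&(B[:,2]<126)&(B[:,1]<-112)&(B[:,1]>-158)&(abs(B[:,0]-20)<70);print('pod',np.percentile(B[m],[3,97],axis=0))
E
```

```text
front corners [472.08484207  93.76890481  80.        ] [ 508.76492468 -119.49441762   80.        ] len 216.39471609438849 yaw 9.759065828819889 centre [569.26722344   0.69767918]
roller top [ 535.04694127 -201.37804782  147.        ] pred [ 536.14842034 -200.83242994]
lid n 2033 [1.08614793 1.12136857 1.13891378 1.18285983 1.32974008] 227.65851828294677 rho 165.08425837827477
knob [  3.16727001 -19.96948535 190.64476191] [ 66.78284377  19.98796001 232.26417614]
pod [[ -20.51045246 -156.6130164   116.17039375]
 [  60.23404461 -114.30899978  123.26526272]]
```

>>> apply_moves([
  {"dp": [0,0,-0.75],"dr": [0,0,0.09],"gripper": 0},
  {"dp": [0,0,-1.5],"dr": [0,0,0.09],"gripper": 0},
  {"dp": [0,0,-1.5],"dr": [0,0,0.09],"gripper": 0},
  {"dp": [0,0,-1.5],"dr": [0,0,0.09],"gripper": 0},
])

```text
clock: 0.5
tool_pos: [160.6, -604.1, 291.5]
orientation: [[0.986, 0.169, 0.0], [0.169, -0.986, -0.001], [-0.0, 0.001, -1.0]]
ft_force: [0.5, 0.3, -0.1]
width: 28.3
```

```bash
cat >> h.py <<'E'
C=np.array([569.3,.7]); YAW=np.radians(9.8); EX=np.array([np.cos(YAW),np.sin(YAW)]); EY=np.array([-EX[1],EX[0]])
def st():
    s=r.observe(); p=np.array(s['tool_pos']); R=np.array(s['orientation'])
    print('t',s['clock'],'box',((p[:2]-C)@EX).round(1),((p[:2]-C)@EY).round(1),p[2].round(1),'yaw',np.degrees(np.arctan2(R[1,0],R[0,0])).round(1),'tilt',R[:,2].round(3),'F',np.round(s['ft_force'],1),'w',round(s['width'],1),'J',np.round(s['joints']))
def togo(x,y,z):
    s=r.observe(); p=np.array(s['tool_pos']); w=np.r_[C+x*EX+y*EY,z]-p; print('dp',tool(w))
E
python3 -c "
from h import *
st();togo(75,50,295)"
```

```text
t 0.5 box -505.7 -526.4 291.5 yaw 9.7 tilt [ 0.    -0.001 -1.   ] F [ 0.5  0.3 -0.1] w 28.3 J [-81.  26.  72.  -0.  82.  -0.]
dp [ 14.502 -14.425  -0.099]
```

>>> apply_moves([
  {"dp": [0.8,-0.8,0],"gripper": 0},
  {"dp": [1.6,-1.6,0],"gripper": 0},
  {"dp": [2.4,-2.4,0],"gripper": 0},
  {"dp": [3.2,-3.2,0],"gripper": 0},
  {"dp": [4.0,-4.0,0],"gripper": 0},
  {"dp": [4.8,-4.8,0],"gripper": 0},
  {"dp": [5.6,-5.6,0],"gripper": 0},
  {"dp": [6.4,-6.4,0],"gripper": 0},
  {"dp": [7.2,-7.2,0],"gripper": 0},
  {"dp": [8.0,-8.0,0],"gripper": 0},
  {"dp": [8.8,-8.8,0],"gripper": 0},
  {"dp": [9.6,-9.6,0],"gripper": 0},
  {"dp": [10.4,-10.4,0],"gripper": 0},
  {"dp": [11.2,-11.2,0],"gripper": 0},
  {"dp": [12.0,-12.0,0],"gripper": 0},
  {"dp": [12.8,-12.8,0],"gripper": 0},
  {"dp": [13.6,-13.6,0],"gripper": 0},
  {"dp": [14.5,-14.4,0],"gripper": 0},
  {"dp": [14.5,-14.4,0],"gripper": 0},
  {"dp": [14.5,-14.4,0],"gripper": 0},
])

```text
$.steps[0]: bad value
```

```bash
python3 -c "
from h import *
st();togo(75,50,195);grab('scene','s1.png')"
```

```text
t 0.5 box -505.7 -526.4 291.5 yaw 9.7 tilt [ 0.    -0.001 -1.   ] F [ 0.5  0.3 -0.1] w 28.3 J [-81.  26.  72.  -0.  82.  -0.]
dp [ 14.502 -14.427   2.401]
```

View pics/s1.png

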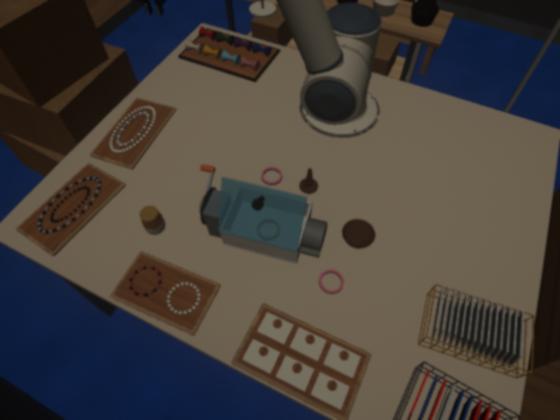

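The call was refused because dr is required, so the scene is unchanged and the gripper is out of view. I'm resending with dr.

>>> apply_moves([
  {"dp": [0.8,-0.8,0],"dr": [0,0,0],"gripper": 0},
  {"dp": [1.6,-1.6,0],"dr": [0,0,0],"gripper": 0},
  {"dp": [2.4,-2.4,0],"dr": [0,0,0],"gripper": 0},
  {"dp": [3.2,-3.2,0],"dr": [0,0,0],"gripper": 0},
  {"dp": [4.0,-4.0,0],"dr": [0,0,0],"gripper": 0},
  {"dp": [4.8,-4.8,0],"dr": [0,0,0],"gripper": 0},
  {"dp": [5.6,-5.6,0],"dr": [0,0,0],"gripper": 0},
  {"dp": [6.4,-6.4,0],"dr": [0,0,0],"gripper": 0},
  {"dp": [7.2,-7.2,0],"dr": [0,0,0],"gripper": 0},
  {"dp": [8.0,-8.0,0],"dr": [0,0,0],"gripper": 0},
  {"dp": [8.8,-8.8,0],"dr": [0,0,0],"gripper": 0},
  {"dp": [9.6,-9.6,0],"dr": [0,0,0],"gripper": 0},
  {"dp": [10.4,-10.4,0],"dr": [0,0,0],"gripper": 0},
  {"dp": [11.2,-11.2,0],"dr": [0,0,0],"gripper": 0},
  {"dp": [12.0,-12.0,0],"dr": [0,0,0],"gripper": 0},
  {"dp": [12.8,-12.8,0],"dr": [0,0,0],"gripper": 0},
  {"dp": [13.6,-13.6,0],"dr": [0,0,0],"gripper": 0},
  {"dp": [14.5,-14.4,0],"dr": [0,0,0],"gripper": 0},
  {"dp": [14.5,-14.4,0],"dr": [0,0,0],"gripper": 0},
  {"dp": [14.5,-14.4,0],"dr": [0,0,0],"gripper": 0},
])

```text
clock: 2.55
tool_pos: [634.5, 62.5, 289.5]
orientation: [[0.985, 0.171, -0.003], [0.171, -0.985, -0.0], [-0.003, -0.0, -1.0]]
ft_force: [0.2, -1.2, 0.0]
width: -0.2
```

```bash
python3 -c "
from h import *
st();togo(75,50,195);grab('scene','s2.png')"
```

```text
t 2.55 box 74.8 49.8 289.5 yaw 9.8 tilt [-0.003 -0.    -1.   ] F [ 0.2 -1.2  0. ] w -0.2 J [ 0. 27. 70. -0. 83. 80.]
dp [ 0.012 -0.005  2.364]
```

View pics/s2.png

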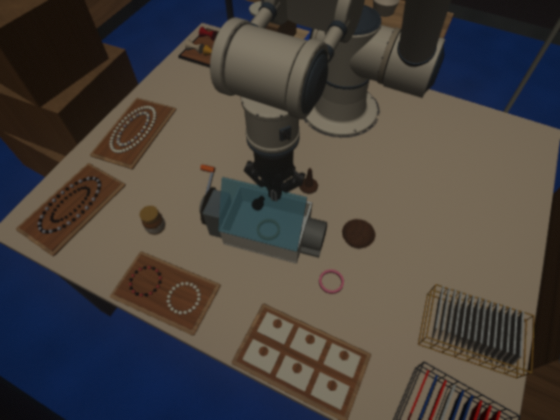

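The closed fingertips at (275,195) are behind and above the lid, left of the knob at (258,202). Next I descend behind it.

>>> apply_moves([
  {"dp": [0,0,0.8],"dr": [0,0,0],"gripper": 0},
  {"dp": [0,0,1.6],"dr": [0,0,0],"gripper": 0},
  {"dp": [0,0,2.36],"dr": [0,0,0],"gripper": 0},
  {"dp": [0,0,2.36],"dr": [0,0,0],"gripper": 0},
  {"dp": [0,0,2.36],"dr": [0,0,0],"gripper": 0},
])

```text
clock: 3.1
tool_pos: [634.5, 60.8, 197.5]
orientation: [[0.986, 0.168, -0.001], [0.168, -0.986, -0.0], [-0.001, -0.0, -1.0]]
ft_force: [0.8, -0.0, 1.2]
width: -0.1
```

>>> apply_moves([
  {"dp": [-0.4,0,0],"dr": [0,0,0],"gripper": 0},
  {"dp": [-0.84,0,0],"dr": [0,0,0],"gripper": 0},
  {"dp": [-1.1,0,0.15],"dr": [0,0,0],"gripper": 0},
  {"dp": [-1.38,0,0.3],"dr": [0,0,0],"gripper": 0},
  {"dp": [-1.62,0,0.5],"dr": [0,0,0],"gripper": 0},
  {"dp": [-1.86,0,0.71],"dr": [0,0,0],"gripper": 0},
  {"dp": [-2.06,0,0.95],"dr": [0,0,0],"gripper": 0},
  {"dp": [-2.25,0,1.2],"dr": [0,0,0],"gripper": 0},
  {"dp": [-2.4,0,1.48],"dr": [0,0,0],"gripper": 0},
  {"dp": [-2.52,0,1.76],"dr": [0,0,0],"gripper": 0},
  {"dp": [-2.6,0,1.98],"dr": [0,0,0],"gripper": 0},
  {"dp": [-2.66,0,2.2],"dr": [0,0,0],"gripper": 0},
  {"dp": [-2.7,0,2.4],"dr": [0,0,0],"gripper": 0},
  {"dp": [-2.7,0,2.5],"dr": [0,0,0],"gripper": 0},
])

```text
clock: 4.5
tool_pos: [528.4, 43.4, 96.5]
orientation: [[0.986, 0.169, -0.0], [0.169, -0.986, 0.0], [-0.0, -0.0, -1.0]]
ft_force: [0.3, -0.5, 1.0]
width: -0.3
```

```bash
python3 -c "
from h import *
st();togo(-34,50,86)"
```

```text
t 4.5 box -33.0 49.0 96.5 yaw 9.7 tilt [-0.  0. -1.] F [ 0.3 -0.5  1. ] w -0.3 J [-2. 31. 99.  0. 50. 79.]
dp [-0.024 -0.025  0.262]
```

>>> apply_moves([
  {"dp": [0,0,0.05],"dr": [0,0,0],"gripper": 0},
  {"dp": [0,0,0.1],"dr": [0,0,0],"gripper": 0},
  {"dp": [0,0,0.15],"dr": [0,0,0],"gripper": 0},
  {"dp": [0,0,0.2],"dr": [0,0,0],"gripper": 0},
  {"dp": [0,0,0.22],"dr": [0,0,0],"gripper": 0},
  {"dp": [0,0,0.22],"dr": [0,0,0],"gripper": 0},
])

```text
clock: 5.1
tool_pos: [528.6, 43.5, 88.5]
orientation: [[0.986, 0.169, 0.0], [0.169, -0.986, 0.0], [0.0, 0.0, -1.0]]
ft_force: [-2.6, 0.1, 7.5]
width: 0.3
```

```bash
python3 -c "
from h import *
st();grab('scene','s3.png')"
```

```text
t 5.1 box -32.9 49.1 88.5 yaw 9.7 tilt [ 0.  0. -1.] F [-2.6  0.1  7.5] w 0.3 J [-2. 32. 99.  0. 49. 79.]
```

View pics/s3.png

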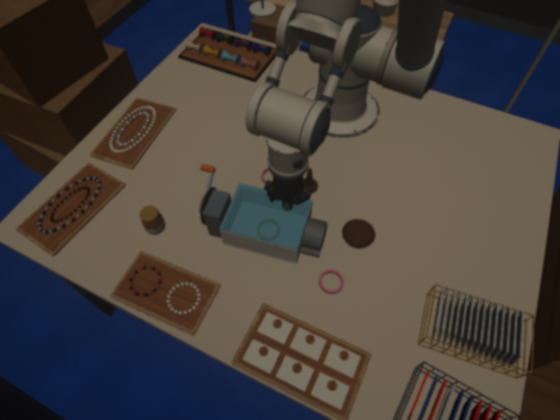

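The lid looks flat at (265,218), and the fingertips meet 7.5 N at z=88.5, the height of a shut lid. I'll press a little more, then lift and check.

>>> apply_moves([
  {"dp": [0,0,0.05],"dr": [0,0,0],"gripper": 0},
  {"dp": [0,0,0.05],"dr": [0,0,0],"gripper": 0},
  {"dp": [0,0,0.05],"dr": [0,0,0],"gripper": 0},
  {"dp": [0,0,0.05],"dr": [0,0,0],"gripper": 0},
])

```text
clock: 5.55
tool_pos: [528.7, 43.5, 88.0]
orientation: [[0.986, 0.169, 0.002], [0.169, -0.986, -0.0], [0.002, 0.0, -1.0]]
ft_force: [-11.4, 0.1, 41.7]
width: 0.1
```

>>> apply_moves([
  {"dp": [0,0,-0.5],"dr": [0,0,0],"gripper": 0},
  {"dp": [0,0,-1.5],"dr": [0,0,0],"gripper": 0},
  {"dp": [0,0,-2.5],"dr": [0,0,0],"gripper": 0},
  {"dp": [0,0,-3.5],"dr": [0,0,0],"gripper": 0},
  {"dp": [0,0,-3.5],"dr": [0,0,0],"gripper": 0},
])

```text
clock: 6.05
tool_pos: [530.9, 43.4, 231.1]
orientation: [[0.986, 0.169, 0.008], [0.169, -0.986, -0.0], [0.008, 0.002, -1.0]]
ft_force: [-0.6, 0.1, -0.8]
width: -0.2
```

```bash
python3 -c "
from h import *
st();togo(-72,-198,200)
im,d,ci=grab('scene');q=cloud(d,ci).reshape(-1,3); B=np.c_[(q[:,:2]-C)@EX,(q[:,:2]-C)@EY,q[:,2]]
for a,b in [(-70,-40),(-40,-10),(-10,20),(20,50),(50,75)]:
    m=(B[:,0]>a)&(B[:,0]<b)&(abs(B[:,1])<100)&(abs(B[:,1])>30)&(B[:,2]>60)&(B[:,2]<130);print(a,b,m.sum(),np.percentile(B[m,2],[10,50,90]) if m.any() else '')
hsv=cv2.cvtColor(im,cv2.COLOR_RGB2HSV).reshape(-1,3);m=(hsv[:,0]<15)&(hsv[:,1]>150)&(abs(B[:,0]+66)<40)&(abs(B[:,1]+193)<50)&(B[:,2]>30)
print('roller',m.sum(),np.median(B[m],0),B[m].min(0),B[m].max(0))
"
```

```text
t 6.05 box -30.6 48.6 231.1 yaw 9.7 tilt [ 0.008 -0.    -1.   ] F [-0.6  0.1 -0.8] w -0.2 J [-2. 21. 90.  0. 68. 79.]
dp [-1.035  6.166  0.78 ]
-70 -40 439 [87.98637129 90.10025776 91.96019686]
-40 -10 441 [87.84635636 89.757603   91.79989996]
-10 20 471 [87.48104015 89.92915599 92.05328257]
20 50 493 [87.63472294 89.67233443 92.02645291]
50 75 426 [87.41323669 89.80467741 91.90953465]
roller 58 [ -63.04945938 -191.5100394   147.15183221] [ -75.34886207 -208.16812069  140.71160855] [ -56.96518227 -171.70948622  152.3654255 ]
```

The lid is flat: the same depth height, about 90 mm, from hinge to free edge. The roller is at box (-66,-192), z≈140, which matches the description. Moving above it.

>>> apply_moves([
  {"dp": [-0.2,1.0,0],"dr": [0,0,0],"gripper": 0},
  {"dp": [-0.4,2.0,0],"dr": [0,0,0],"gripper": 0},
  {"dp": [-0.6,3.0,0],"dr": [0,0,0],"gripper": 0},
  {"dp": [-0.8,4.0,0],"dr": [0,0,0],"gripper": 0},
  {"dp": [-0.95,5.0,0],"dr": [0,0,0],"gripper": 0},
  {"dp": [-1.0,5.7,0.3],"dr": [0,0,0],"gripper": 0},
  {"dp": [-1.03,6.17,0.8],"dr": [0,0,0],"gripper": 0},
  {"dp": [-1.03,6.17,0.8],"dr": [0,0,0],"gripper": 0},
  {"dp": [-1.03,6.17,0.8],"dr": [0,0,0],"gripper": 0},
])

```text
clock: 7.0
tool_pos: [528.9, -206.5, 193.0]
orientation: [[0.986, 0.168, -0.002], [0.168, -0.986, 0.001], [-0.002, -0.002, -1.0]]
ft_force: [-0.6, -0.1, -0.5]
width: -0.1
```

```bash
python3 -c "
from h import *
st();togo(-72,-198,152);togo(-72,-198,48)
a,_,_=grab('scene');a=a[120:270,140:340];cv2.imwrite('pics/s4.png',cv2.resize(np.clip(a*1.5,0,255).astype(np.uint8),None,fx=3.5,fy=3.5,interpolation=2)[:,:,::-1])"
```

```text
t 7.0 box -75.1 -197.3 193.0 yaw 9.7 tilt [-0.002  0.001 -1.   ] F [-0.6 -0.1 -0.5] w -0.1 J [-27.  26.  88.   0.  66.  53.]
dp [0.08  0.02  1.024]
dp [0.085 0.024 3.624]
```

View pics/s4.png

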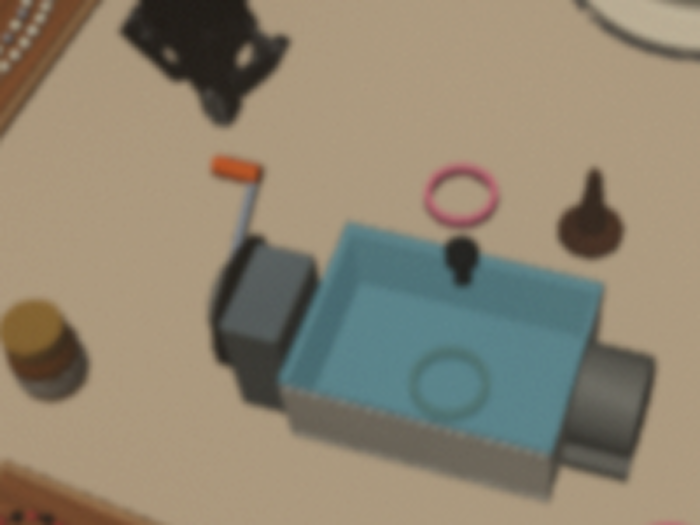

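The lid is shut, with the knob upright at crop (461,255). The fingertips at (220,110) are in line above the roller at (237,168). Descending gently to contact.

>>> apply_moves([
  {"dp": [0,0,0.3],"dr": [0,0,0],"gripper": 0},
  {"dp": [0,0,0.7],"dr": [0,0,0],"gripper": 0},
  {"dp": [0,0,1.0],"dr": [0,0,0],"gripper": 0},
  {"dp": [0,0,1.2],"dr": [0,0,0],"gripper": 0},
  {"dp": [0,0,1.2],"dr": [0,0,0],"gripper": 0},
  {"dp": [0,0,1.2],"dr": [0,0,0],"gripper": 0},
])

```text
clock: 7.65
tool_pos: [529.9, -206.4, 146.3]
orientation: [[0.986, 0.169, 0.001], [0.169, -0.986, 0.0], [0.001, -0.0, -1.0]]
ft_force: [0.1, 3.1, 4.9]
width: -0.1
```

```bash
python3 -c "
from h import *
st();togo(-72,-198,48)"
```

```text
t 7.65 box -74.1 -197.4 146.3 yaw 9.7 tilt [ 0.001  0.    -1.   ] F [0.1 3.1 4.9] w -0.1 J [-27.  29.  91.   0.  60.  53.]
dp [0.05  0.015 2.459]
```

>>> apply_moves([
  {"dp": [0,0,0.15],"dr": [0,0,0],"gripper": 0},
  {"dp": [0,0,0.3],"dr": [0,0,0],"gripper": 0},
  {"dp": [0,0,0.45],"dr": [0,0,0],"gripper": 0},
  {"dp": [0,0,0.6],"dr": [0,0,0],"gripper": 0},
  {"dp": [0,0,0.75],"dr": [0,0,0],"gripper": 0},
  {"dp": [0,0,0.9],"dr": [0,0,0],"gripper": 0},
  {"dp": [0,0,1.05],"dr": [0,0,0],"gripper": 0},
  {"dp": [0,0,1.2],"dr": [0,0,0],"gripper": 0},
  {"dp": [0,0,1.35],"dr": [0,0,0],"gripper": 0},
  {"dp": [0,0,1.5],"dr": [0,0,0],"gripper": 0},
  {"dp": [0,0,1.65],"dr": [0,0,0],"gripper": 0},
  {"dp": [0,0,1.8],"dr": [0,0,0],"gripper": 0},
  {"dp": [0,0,1.9],"dr": [0,0,0],"gripper": 0},
  {"dp": [0,0,2.0],"dr": [0,0,0],"gripper": 0},
  {"dp": [0,0,2.0],"dr": [0,0,0],"gripper": 0},
])

```text
clock: 9.15
tool_pos: [530.9, -207.0, 66.0]
orientation: [[0.986, 0.169, 0.003], [0.169, -0.986, -0.001], [0.002, 0.001, -1.0]]
ft_force: [3.3, 0.7, 7.9]
width: -0.3
```

```bash
python3 -c "
from h import *
st();togo(-72,-198,48)
a,_,_=grab('scene');a=a[120:270,140:340];cv2.imwrite('pics/s5.png',cv2.resize(np.clip(a*1.5,0,255).astype(np.uint8),None,fx=3.5,fy=3.5,interpolation=2)[:,:,::-1])"
```

```text
t 9.15 box -73.2 -198.2 66.0 yaw 9.7 tilt [ 0.003 -0.001 -1.   ] F [3.3 0.7 7.9] w -0.3 J [-27.  36.  95.   0.  49.  53.]
dp [ 0.028 -0.005  0.45 ]
```

View pics/s5.png

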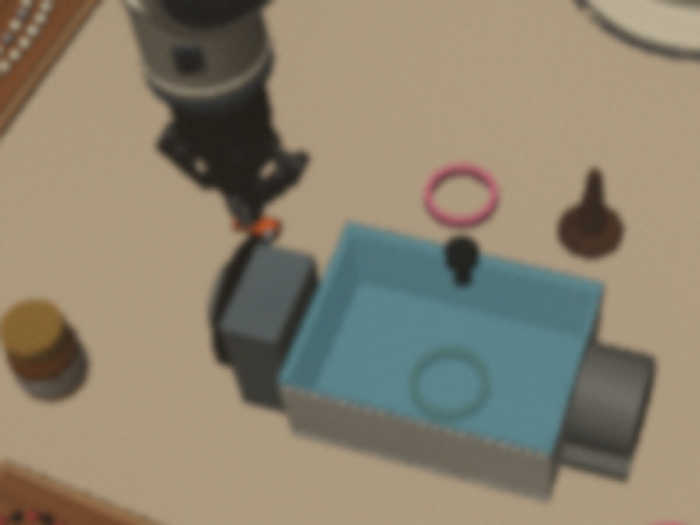

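The fingers are on the roller at crop (256,226), pressing it, with clearance to the dial disc. The last 18 mm follow.

>>> apply_moves([
  {"dp": [0.02,0,0.1],"dr": [0,0,0],"gripper": 0},
  {"dp": [0.03,0,0.2],"dr": [0,0,0],"gripper": 0},
  {"dp": [0.05,0,0.3],"dr": [0,0,0],"gripper": 0},
  {"dp": [0.05,0,0.38],"dr": [0,0,0],"gripper": 0},
  {"dp": [0.05,0,0.45],"dr": [0,0,0],"gripper": 0},
  {"dp": [0.05,0,0.45],"dr": [0,0,0],"gripper": 0},
  {"dp": [0.05,0,0.45],"dr": [0,0,0],"gripper": 0},
  {"dp": [0.05,0,0.45],"dr": [0,0,0],"gripper": 0},
  {"dp": [0.05,0,0.45],"dr": [0,0,0],"gripper": 0},
  {"dp": [0.05,0,0.45],"dr": [0,0,0],"gripper": 0},
])

```text
clock: 10.2
tool_pos: [533.2, -206.9, 48.6]
orientation: [[0.986, 0.169, 0.003], [0.169, -0.986, -0.001], [0.003, 0.002, -1.0]]
ft_force: [4.3, 0.8, 8.6]
width: -0.1
```

```bash
python3 -c "
from h import *
st()
for n in('scene','top'):
    im,d,ci=grab(n);q=cloud(d,ci).reshape(-1,3); B=np.c_[(q[:,:2]-C)@EX,(q[:,:2]-C)@EY,q[:,2]]
    hsv=cv2.cvtColor(im,cv2.COLOR_RGB2HSV).reshape(-1,3);m=(hsv[:,0]<15)&(hsv[:,1]>150)&(abs(B[:,0]+66)<40)&(abs(B[:,1]+193)<50)&(B[:,2]>10)
    print(n,'roller',m.sum(),B[m].round()[:12].tolist())
    if n=='scene':
        m=(abs(B[:,0])<70)&(abs(B[:,1])<100)&(abs(B[:,1])>30)&(B[:,2]>60)&(B[:,2]<130);print('lid',np.percentile(B[m,2],[5,50,95])); a=im
a=a[120:270,140:340];cv2.imwrite('pics/s6.png',cv2.resize(np.clip(a*1.5,0,255).astype(np.uint8),None,fx=3.5,fy=3.5,interpolation=2)[:,:,::-1])
st()"
```

```text
t 10.2 box -70.9 -198.4 48.6 yaw 9.7 tilt [ 0.003 -0.001 -1.   ] F [4.3 0.8 8.6] w -0.1 J [-27.  37.  95.   0.  47.  53.]
scene roller 4 [[-63.0, -208.0, 47.0], [-63.0, -204.0, 48.0], [-61.0, -207.0, 46.0], [-66.0, -176.0, 50.0]]
lid [87.01755435 89.92001259 92.59825392]
top roller 0 []
t 10.3 box -70.9 -198.4 48.6 yaw 9.7 tilt [ 0.003 -0.001 -1.   ] F [4.1 1.8 8.4] w -0.0 J [-27.  37.  95.   0.  47.  53.]
```

View pics/s6.png

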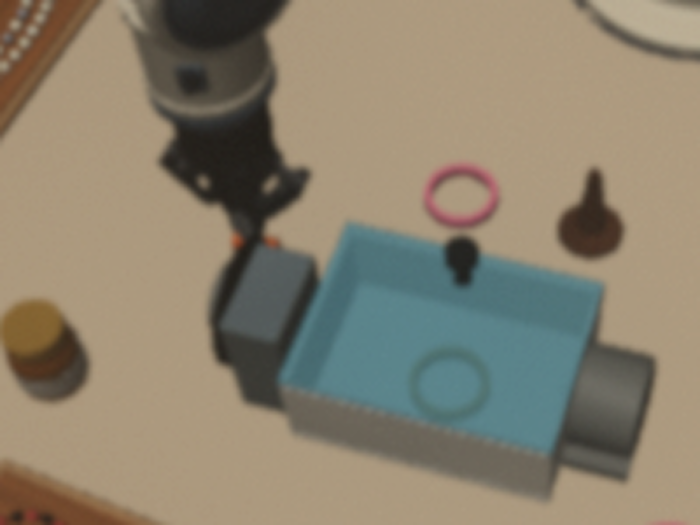

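The roller shows on both sides of the fingertips at crop (237,240) and (272,242). Its top is at z≈48, so the dial is at about 1.05 rad with steady force. The lid is flat with the bangle inside, and the cone and jar are unmoved. Handing in.

```bash
python3 -c "
from h import *
r.hand_in(); st()"
```

```text
the job is handed in; nothing more can be done
the job is handed in; nothing more can be done
```

I shut the lid first, then pressed the roller down to the third click and handed in while still holding it there. The hand-in reports no verdict.

- **Lid:** I pushed its outer face down with closed fingers, left of the knob. It came to rest flat at about 90 mm from hinge to free edge, against 88 mm nominal. The fingers met about 8 N at that height, and the final press read 42 N at the wrist. The 40 N limit covers the arm and gripper body, and here only the fingertips were touching.
- **Lever:** The fingertips stopped at z = 48.6 mm, and the few visible roller pixels put its top at about 46 to 50 mm. That makes the dial roughly 1.05 rad, short of the red zone. The upward force held steady at about 8.5 N, slightly above the 6 to 7 N stated for the third click.
- **Bystanders:** The last picture showed the bangle inside, and the cone and jar looked unmoved. I did not measure any of these, and the bowl was outside that crop. The arm stayed well clear of all of them.

One move call was refused for missing turn values; nothing moved and I resent it. Total time was about 10 s of the 45 allowed.

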